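# Weigh battery cases by feel and sort full from empty

## Robot

A 6-joint arm with a two-finger parallel gripper is mounted at the origin on the work surface. World frame = base frame: x ahead of the robot, y to its left, z up, the work surface at z = 0. Lengths are in m, angles in rad, forces in N, time in s.
With the tool pointing down it reaches from about 0.35 to 0.85 m from the base axis. Payload 8.1 kg.
Tool frame: the origin (TCP) lies midway between the tips of the shut fingers; the grasp point (between the pads) lies 19 mm behind it; z points along the fingers, y is the direction in which the jaws open and shut (so a half turn about z gives the same grasp; the last joint's range is limited). The gripper opens to 93 mm and grips with 3 to 60 N. Pads are 15 mm wide; open, the fingers measure 128 mm over their backs; the gripper's body (75 mm by 188 mm) begins 65 mm behind the grasp point.
Start: joints at [-1.229, 0.13, 1.488, -0, 1.523, -0.085], TCP at [0.248, -0.546, 0.219] pointing down, gripper open.
Joint ranges: [-2.96, 2.96], [-0.89, 2.26], [0.02, 2.5], [-1.34, 4.48], [0, 2.73], [-2.66, 2.66]. Speed limits (rad/s): [2.39, 2.39, 2.79, 3.14, 3.14, 3.14].

## Interface

Orientations are given as [roll, pitch, yaw] about the fixed x, y, z axes, in that order (R = Rz(yaw) Ry(pitch) Rx(roll)).
In Python, from bench import arm gives the robot as it stands.
- The arm moves only by the tool arm_command, never from a script. Its argument "motion" is a list of rows, each a list of 6 numbers: the shift along the world's x, y, z in mm, then the turn, a rotation vector about the world's x, y, z in rad. A call has exactly 10 rows; each row is the pose to reach, as a shift and turn from the pose commanded when the call began; what a row does not reach only later rows make up. A row lasts 1/8 s, in which the tool goes at most 62.5 mm and 10.7 degrees, less where a joint would pass 70% of its speed; a pose out of reach is approached as far as the arm can. A call with a gripper value outside its range is refused whole. "gripper" is the closure, from 0 (fully open) to 1 (shut), set as the call begins (left out, the last holds). The fingers move at their own pace and stop on an object; "grip_force" is the grip in N (left out, the last holds). Time passes only in rows, so rows that repeat a pose let the fingers close, or fill a call up. It gives the time, the measured TCP pose, the force and the opening at its end, in the units of the state.
- arm.get_obs(): the state, without advancing time (a new reading comes with each control period).
- arm.grab_frame(name): name is "scene" or "side" or "wrist"; returns a dict with "frame" (400x640x3 uint8, blue, green, red), "intrinsics" (3x3 intrinsics, pixels), "extrinsics" (4x4, takes a point from world to camera coordinates); the wrist camera has in their place "mount" (4x4, takes a point from camera to tool coordinates, whose origin is the TCP and whose axes are the flange's). Camera axes: x right, y up, looking along -z (the intrinsics and any distortion apply to the point x, -y, -z); pixel columns grow to the right and rows downward; lengths in m; the calibration is good to about 2 mm. A picture is of the moment at which its call begins: read the wrist's pose just before it. There is no depth.
- arm.hand_in(): hands the job in, once; it reports no verdict.
The state is a dict: "time": time; "joints": joint angles; "qd": joint speeds; "joint_torque": joint torques, N m; "tool_pos": TCP position; "tool_rot": TCP orientation; "wrist_force": force on the tool from outside, world axes, zero at the start; "torque": the same for the moment, N m; "finger_gap": opening from 0.0 (shut) to 1.0 (fully open).
Only numpy, scipy, OpenCV 4.12 (cv2) and the standard library are available. Lean on these libraries where they do the work, as an engineer would, in place of code of your own. Each camera call takes 0.05 s, during which the arm holds its last target.

## Task

Two identical shut battery cases stand astride the middle line of the sorting rack; either, both or neither may still hold a battery pack. The left case first and then the right, raise the handle end of each by a centimetre or two, keep it raised for a second to feel its weight, with the far end staying on the board, and set it down again; slide each case that holds a pack back until it is fully home against the rear stop, and pull each empty one forward until it is just wholly on the front board. Slide the cases and never carry them, handle them gently with no ramming or pressing down, and leave the things around alone.

Things in the scene. Friction and masses are not known exactly. Their poses are not given: they have to be found in the camera images.
- rack: fixed low rack. Origin: on the table top, mid-width, on the dark line between front and rear board; +x to the rear stop (away from the robot), +y to the left lane. Lanes centred at y = +66 and -66 mm, each 122 wide between rails 10 thick, 20 high above the table. Board tops level, 6 above the table. Rear stop: rigid upright bar across both lanes, front face at x = +165, top 45 above the table
- front_board: the plywood board of the rack nearer the robot, from x = -200 to 0 mm in the rack's frame, under both lanes; open at its front end. Origin: same as the rack's
- rear_board: the plywood board of the rack farther from the robot, from x = 0 to +165 mm in the rack's frame, under both lanes, ending at the rear stop. A case slides on the boards against a drag of 1 to 3 N when empty, about 4 to 8 N when full. Origin: same as the rack's
- rear_stop: the aluminium bar upright across the rear end of the rack, 274 wide, 12 thick, top 45 mm above the table, front face at x = +165 mm in the rack's frame; rigid. Origin: same as the rack's
- case_left: left case (seen from the robot; +y lane): shut black plastic battery case, 150 long (x) x 110 wide x 60 high, like the other. Origin: centre of its underside; x points from handle to far end, roughly along the rack's x; z up. Mass 0.25-0.35 kg empty, 0.8-1.0 kg with the unseen pack, centred either way. Raising the handle end takes 0.385 of its weight: 0.9-1.4 N empty, 3-4 N with a pack
- case_right: right case (seen from the robot; -y lane): shut black plastic battery case, 150 long (x) x 110 wide x 60 high, like the other. Origin: centre of its underside; x points from handle to far end, roughly along the rack's x; z up. Mass 0.25-0.35 kg empty, 0.8-1.0 kg with the unseen pack, centred either way. Raising the handle end takes 0.385 of its weight: 0.9-1.4 N empty, 3-4 N with a pack
- case_left_handle (a point): middle of the case's handle: round bar 10 thick, 70 long along the case's y, 120 mm before (-x) its origin, 45 above its underside; two end arms hold it 45 off the case's end: free gap 40 x 60. Pinch it from above, hand opened only about 30 mm, one finger in the gap. Friction of the pinched bar can falsify the felt weight by about 1 N unless the hand tilts along with the case
- case_right_handle (a point): middle of the case's handle: round bar 10 thick, 70 long along the case's y, 120 mm before (-x) its origin, 45 above its underside; two end arms hold it 45 off the case's end: free gap 40 x 60. Pinch it from above, hand opened only about 30 mm, one finger in the gap. Friction of the pinched bar can falsify the felt weight by about 1 N unless the hand tilts along with the case
- case_left_back (a point): middle of the case's far bottom edge, 75 mm behind (+x) its origin, at its underside: the edge it tips on when the handle end is raised (195 mm from the bar, level). Home against the stop it lies at x = +165 mm in the rack's frame; at x below 0 the case is wholly on the front board
- case_right_back (a point): middle of the case's far bottom edge, 75 mm behind (+x) its origin, at its underside: the edge it tips on when the handle end is raised (195 mm from the bar, level). Home against the stop it lies at x = +165 mm in the rack's frame; at x below 0 the case is wholly on the front board
- spray: bystander: white bottle, 64 across, 170 high, standing on the table to the right; origin at the centre of its underside
- charger: bystander: grey charger block 130 x 90 x 64 high on the table to the left; origin at the centre of its underside
- screwdriver: bystander: screwdriver lying on the table to the left, nearer the robot than the charger; origin under its middle
There are look-alikes about, which are no part of the job. What is shaped like the case_right but white or yellow is not meant.

How it is judged:
On the way, in this order (a step that is already met when the one before it is completed fails the run):
1. the handle end of the left case is raised, about 7 mm or more at the bar (tilt over 2 degrees), for 0.4 s (angle between case_left's own z axis and vertical above 0.036 rad), for 0.4 s.
2. the handle end of the right case is raised, about 7 mm or more at the bar (tilt over 2 degrees), for 0.4 s (angle between case_right's own z axis and vertical above 0.036 rad), for 0.4 s.
At the end, for the whole second after the job is handed in: Each case at rest and flat in its lane: with a pack, on the rear board, far edge within 5 mm of the rear stop; empty, wholly on the front board, far edge 0 to 50 mm ahead of the line. Full or empty is judged by the load on the board: over or under 5.5 N (((x of case_left_back in the frame of rack above 0.16 m and contact force between case_left and rear_board above 5.5 N) or (x of case_left_back in the frame of rack between -0.05 and 0 m and contact force between case_left and front_board between 1.5 and 5.5 N)) and linear speed of each of case_left, case_right below 0.02 m/s and angle between each of case_left, case_right's own z axis and vertical below 0.02 rad and ((x of case_right_back in the frame of rack above 0.16 m and contact force between case_right and rear_board above 5.5 N) or (x of case_right_back in the frame of rack between -0.05 and 0 m and contact force between case_right and front_board between 1.5 and 5.5 N))); the robot touches nothing.
It fails at once if the far end of a case leaves the boards by more than 10 mm (carried instead of slid) (height (world z) of any of case_left_back, case_right_back above 0.016 m).
It fails at once if a case is tilted by more than 9 degrees (handle raised over about 30 mm) (angle between any of case_left, case_right's own z axis and vertical above 0.157 rad).
It fails at once if a case is rammed against the rear stop with more than 30 N (contact force between any of case_left, case_right and rear_stop above 30 N).
It fails at once if a case is pressed down on a board with more than 40 N (contact force between any of case_left, case_right and front_board above 40 N or contact force between any of case_left, case_right and rear_board above 40 N).
It fails at once if a bystander is disturbed (moved by over 15 mm) (distance of any of spray, charger, screwdriver from where it was at the start of the episode above 0.015 m).
It also fails if it takes over 56 s, if anything falls off the work surface, if the arm or the gripper's body presses on something with over 40 N, if the wrist force passes 120 N, or if a joint passes its speed limit or range.

## Working session

There is one attempt and no reset: what is moved stays moved. The work goes in short steps, Python scripts to look and compute and a tool call to move; the robot and the scene stay as the last step left them, time stands still between calls to the robot, and variables do not carry over. Pictures are saved under pics/ and viewed, and the job is handed in when it is done.

Besides the shell and the picture viewer there is one more tool, called after "Request:" as name(argument=value, ...) on one line, values as JSON. arm_command: Moves the arm, as the interface text tells. Its arguments: {"type":"object","properties":{"motion":{"type":"array","items":{"type":"array","items":{"type":"number"}}},"gripper":{"type":"number"},"grip_force":{"type":"number"}},"required":["motion"]}

```bash
mkdir -p pics; ls; cat > h.py <<'E'
import numpy as np,cv2
from bench import arm
def ray(f,u,v):
    K=np.array(f["intrinsics"]);E=np.array(f["extrinsics"])
    d=np.linalg.inv(K)@[u,v,1]; d=np.array([d[0],-d[1],-d[2]])
    R=E[:3,:3];t=E[:3,3]
    return -R.T@t, R.T@d
def plane(f,u,v,z):
    c,d=ray(f,u,v); return c+d*(z-c[2])/d[2]
def proj(f,p):
    K=np.array(f["intrinsics"]);E=np.array(f["extrinsics"])
    q=E[:3,:3]@np.array(p)+E[:3,3]; q=K@[q[0],-q[1],-q[2]]; return q[:2]/q[2]
E
python3 - <<'E'
from h import *
import pickle
o=arm.get_obs();print(o)
for n in("scene","side"):
    f=arm.grab_frame(n);cv2.imwrite(f"pics/{n}0.png",f["frame"]);pickle.dump(f,open(n+"0.pkl","wb"))
    print(n,[k for k in f],f["intrinsics"],np.round(f["extrinsics"],3))
E
```

```text
pics
{'time': 0.0, 'joints': array([-1.22939236e+00,  1.31138280e-01,  1.48930400e+00, -1.56365956e-05,
        1.52300054e+00, -8.54010721e-02]), 'qd': array([ 0.00029126, -0.00178241, -0.00052674,  0.00011369, -0.00105541,
       -0.00123426]), 'joint_torque': array([-3.11922922e-04, -5.59834886e+01, -4.91768146e+01,  7.68042658e-02,
        3.57378926e-02, -1.40952166e-04]), 'tool_pos': array([ 0.24819738, -0.54561841,  0.21758755]), 'tool_rot': array([-3.13974789e+00, -1.42254032e-04,  4.26805667e-01]), 'wrist_force': array([-0.47341879, -0.66549754, -0.32216668]), 'torque': array([ 0.03675668, -0.0155676 , -0.03867133]), 'finger_gap': 0.9951103718727445}
scene ['frame', 'intrinsics', 'extrinsics'] [[458.66264048   0.         326.15306112]
 [  0.         458.66264048 202.97192134]
 [  0.           0.           1.        ]] [[-0.884  0.467  0.006  0.533]
 [-0.285 -0.549  0.786  0.04 ]
 [ 0.37   0.694  0.618 -1.775]
 [ 0.     0.     0.     1.   ]]
side ['frame', 'intrinsics', 'extrinsics'] [[427.80836931   0.         321.4471474 ]
 [  0.         427.80836931 191.9638749 ]
 [  0.           0.           1.        ]] [[-0.961 -0.276  0.019  0.503]
 [ 0.188 -0.602  0.776 -0.197]
 [-0.203  0.749  0.631 -1.276]
 [ 0.     0.     0.     1.   ]]
```

View pics/scene0.png

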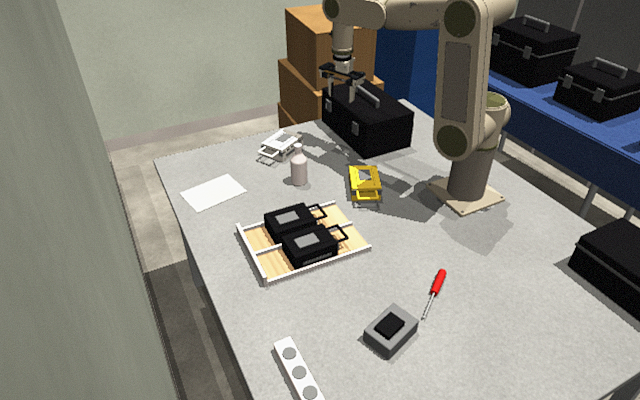

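View pics/side0.png

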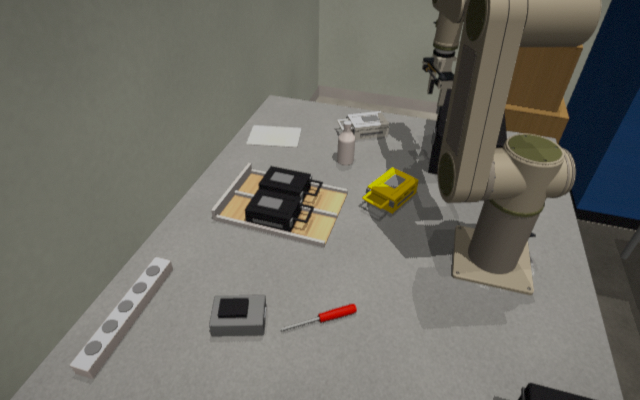

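The two black cases on the rack are at about scene (288,222) and (310,244). The yellow case at (365,182) and white one at (278,147) stand on the table as look-alikes, and the large black toolboxes are off the table. I'll enlarge this area to confirm.

```bash
python3 - <<'E'
import cv2
a=cv2.imread("pics/scene0.png")[190:290,225:380];b=cv2.imread("pics/side0.png")[155:250,205:360]
cv2.imwrite("pics/c1.png",cv2.resize(a,None,fx=5,fy=5,interpolation=cv2.INTER_CUBIC))
cv2.imwrite("pics/c2.png",cv2.resize(b,None,fx=5,fy=5,interpolation=cv2.INTER_CUBIC))
E
```

```text
(no output)
```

View pics/c1.png

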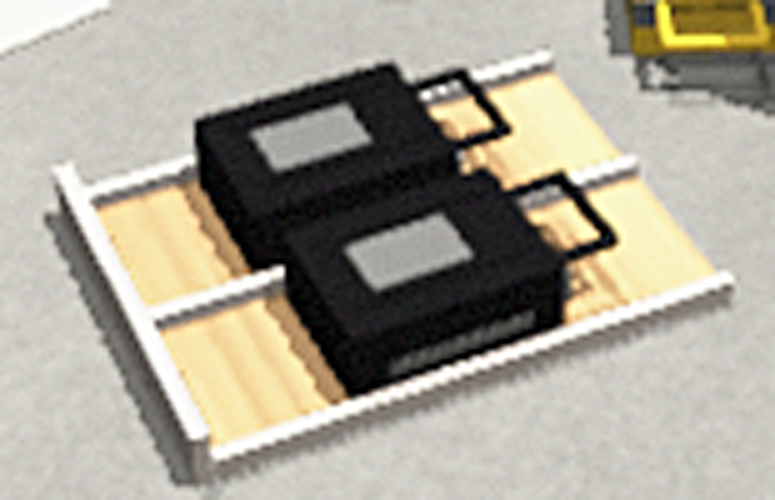

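View pics/c2.png

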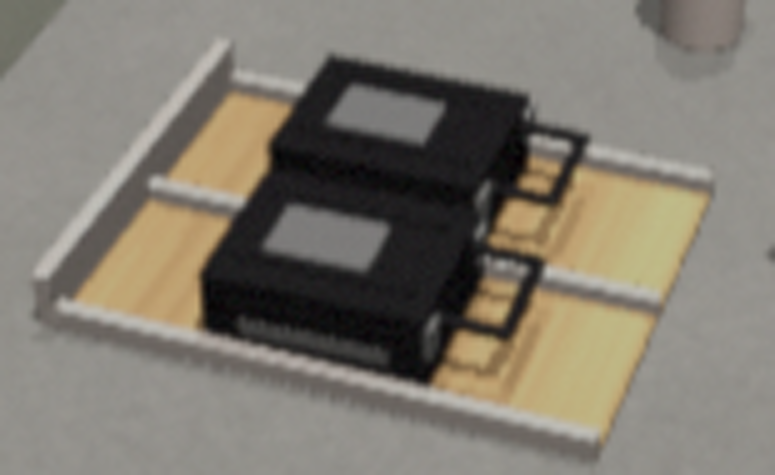

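The crops confirm it. The left case (+y) is the nearer one, with its handle bar at scene crop (562,177)-(610,243). The right case's bar is at (463,72)-(505,130). Next I'll measure.

```bash
python3 - <<'E'
from h import *
import pickle
S=pickle.load(open("scene0.pkl","rb"));D=pickle.load(open("side0.pkl","rb"))
def tri(a,b):
    c1,d1=ray(S,225+a[0]/5-.4,190+a[1]/5-.4);c2,d2=ray(D,205+b[0]/5-.4,155+b[1]/5-.4)
    A=np.stack([d1,-d2],1);t=np.linalg.lstsq(A,c2-c1,rcond=None)[0]
    p=c1+t[0]*d1;q=c2+t[1]*d2;return (p+q)/2,np.linalg.norm(p-q)
P={'FLrail':((733,278),(598,435),.02),'FRrail':((548,55),(712,175),.02),'RSL':((203,438),(40,275),.045),'RSR':((62,168),(222,42),.045),
'LbarR':((562,177),(538,262),.051),'LbarL':((610,243),(508,330),.051),'RbarR':((463,72),(583,137),.051),'RbarL':((505,130),(553,198),.051)}
for k,(a,b,z) in P.items():
    p,e=tri(a,b);print(k,np.round(p*1000,0),round(e*1000,1),'planes',np.round(plane(S,225+a[0]/5-.4,190+a[1]/5-.4,z)[:2]*1000),np.round(plane(D,205+b[0]/5-.4,155+b[1]/5-.4,z)[:2]*1000))
E
```

```text
FLrail [487. 100.  19.] 1.8 planes [488. 102.] [487.  99.]
FRrail [ 480. -168.   17.] 0.3 planes [ 482. -165.] [ 479. -165.]
RSL [857.  92.  44.] 2.3 planes [858.  95.] [857.  92.]
RSR [ 850. -179.   44.] 0.6 planes [ 850. -179.] [ 850. -178.]
LbarR [558.  -7.  51.] 0.6 planes [557.  -8.] [558.  -7.]
LbarL [558.  57.  47.] 3.7 planes [561.  64.] [557.  59.]
RbarR [ 566. -138.   53.] 0.0 planes [ 565. -140.] [ 566. -141.]
RbarL [567. -72.  50.] 1.4 planes [568. -69.] [567. -72.]
```

```bash
python3 - <<'E'
from h import *
import pickle
S=pickle.load(open("scene0.pkl","rb"))
for n,u,v in(("spray",299,184),("yellow",365,195),("chg",390,350)): print(n,plane(S,u,v,0)*1000)
E
```

```text
spray [ 541.78183516 -344.85016274    0.        ]
yellow [ 347.66621542 -163.25462734    0.        ]
chg [647.76788341 450.94170697   0.        ]
```

Request:
arm_command(motion=[[30, 50, 0, 0, 0, 0.1], [60, 105, 0, 0, 0, 0.22], [90, 160, 0, 0, 0, 0.34], [120, 215, 0, 0, 0, 0.46], [150, 270, 0, 0, 0, 0.58], [180, 325, 0, 0, 0, 0.7], [210, 380, 0, 0, 0, 0.82], [240, 435, -10, 0, 0, 0.94], [265, 490, -30, 0, 0, 1.06], [290, 540, -50, 0, 0, 1.12]], gripper=0.68, grip_force=15)

```text
time: 1.35
tool_pos: [0.539, -0.0042, 0.1682]
tool_rot: [3.141, 0.0, 1.55]
wrist_force: [-0.3, -0.5, 1.0]
finger_gap: 0.316
```

Request:
arm_command(motion=[[8, 12, -15, 0, 0, 0], [16, 24, -30, 0, 0, 0], [20, 32, -48, 0, 0, 0], [20, 32, -48, 0, 0, 0], [20, 32, -48, 0, 0, 0], [20, 32, -48, 0, 0, 0], [20, 32, -48, 0, 0, 0], [20, 32, -48, 0, 0, 0], [20, 32, -48, 0, 0, 0], [20, 32, -48, 0, 0, 0]])

```text
time: 2.6
tool_pos: [0.5584, 0.0259, 0.1206]
tool_rot: [-3.142, -0.0, 1.547]
wrist_force: [-0.0, 0.5, 0.5]
finger_gap: 0.317
```

```bash
python3 - <<'E'
from h import *
import pickle
o=arm.get_obs();print(o["tool_pos"],o["tool_rot"],o["wrist_force"])
f=arm.grab_frame("wrist");cv2.imwrite("pics/w1.png",f["frame"]);f["obs"]=o;pickle.dump(f,open("w1.pkl","wb"))
print(np.round(f["mount"],3),f["intrinsics"])
for n in("side",):
    g=arm.grab_frame(n);cv2.imwrite("pics/side1.png",cv2.resize(g["frame"][100:260,180:400],None,fx=3.5,fy=3.5))
E
```

```text
[0.55837629 0.02587411 0.12063988] [-3.14157532e+00 -7.09772921e-06  1.54687259e+00] [-0.03673253  0.46054909  0.48160868]
[[ 0.001  0.956  0.293  0.082]
 [ 1.    -0.001  0.001 -0.002]
 [ 0.001  0.293 -0.956 -0.166]
 [ 0.     0.     0.     1.   ]] [[358.33566296   0.         316.5971979 ]
 [  0.         358.33566296 195.3641867 ]
 [  0.           0.           1.        ]]
```

View pics/w1.png

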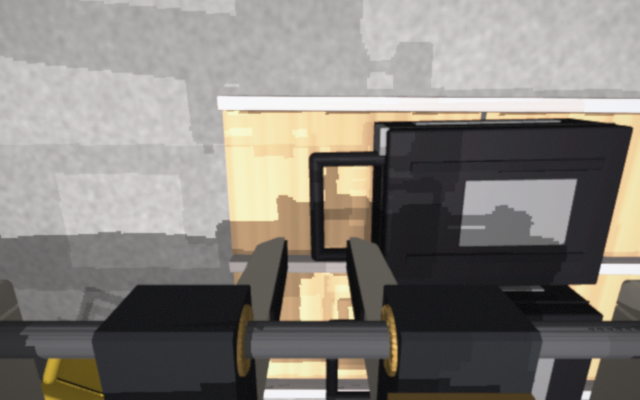

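View pics/side1.png

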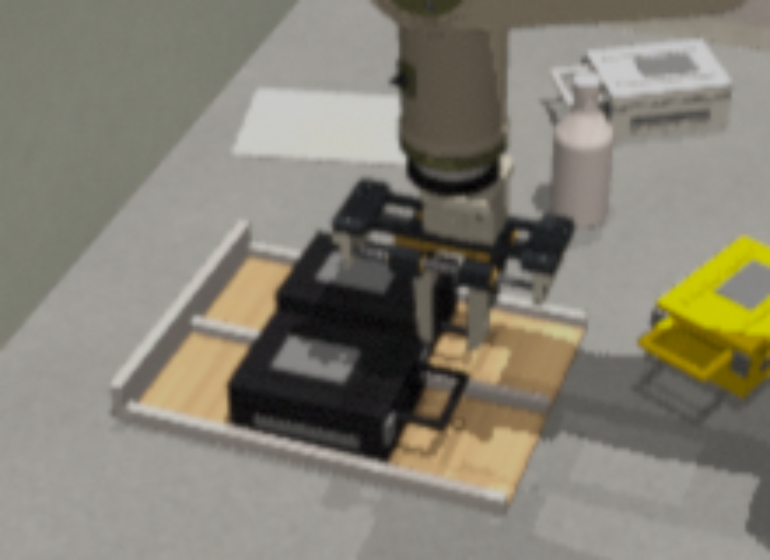

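The wrist view shows the left bar along column ~317, rows 157–257, between the finger columns. The rack's front edge runs from (222,108) to (232,268).

```bash
cat >> h.py <<'E'
from scipy.spatial.transform import Rotation as Ro
def wplane(f,u,v,z):
    o=f["obs"];M=np.array(f["mount"]);K=np.array(f["intrinsics"])
    d=np.linalg.inv(K)@[u,v,1];d=np.array([d[0],-d[1],-d[2]])
    R=Ro.from_euler("xyz",o["tool_rot"]).as_matrix()
    c=R@M[:3,3]+o["tool_pos"];d=R@M[:3,:3]@d
    return (c+d*(z-c[2])/d[2])*1000
E
python3 - <<'E'
from h import *
import pickle
f=pickle.load(open("w1.pkl","rb"))
for n,u,v,z in (("barL",316,158,.051),("barR",317,257,.051),("edgeL",222,112,.006),("edgeR",232,268,.006),("railL",218,97,.02),("railL far",640,103,.02),("caseTL",387,130,.066),("caseBL",388,283,.066)): print(n,np.round(wplane(f,u,v,z),1))
E
```

```text
barL [556.9  61.6  51. ]
barR [555.9 -11.1  51. ]
edgeL [485.7  90.1   6. ]
edgeR [481.1 -42.7   6. ]
railL [487.5 101.5  20. ]
railL far [790.6  90.3  20. ]
caseTL [600.6  80.8  66. ]
caseBL [605.  -24.5  66. ]
```

Request:
arm_command(motion=[[-2, 0, -12, 0, 0, 0], [-2, 0, -24, 0, 0, 0], [-2, 0, -36, 0, 0, 0], [-2, 0, -48, 0, 0, 0], [-2, 0, -60, 0, 0, 0], [-2, 0, -72, 0, 0, 0], [-2, 0, -82, 0, 0, 0], [-2, 0, -88, 0, 0, 0], [-2, 0, -88, 0, 0, 0], [-2, 0, -88, 0, 0, 0]])

```text
time: 3.95
tool_pos: [0.5568, 0.0258, 0.0331]
tool_rot: [3.141, -0.0, 1.547]
wrist_force: [0.7, -0.1, 0.1]
finger_gap: 0.32
```

```bash
python3 - <<'E'
from h import *
import pickle
o=arm.get_obs();print(o)
f=arm.grab_frame("wrist");cv2.imwrite("pics/w2.png",f["frame"])
E
```

```text
{'time': 3.95, 'joints': array([-4.56431530e-02,  1.85181239e-01,  1.78173745e+00,  2.45228611e-05,
        1.17394856e+00, -2.16714036e-02]), 'qd': array([-1.16303375e-03, -3.69930194e-03, -7.55992060e-04, -9.08196159e-04,
       -3.32655340e-04,  6.77102588e-05]), 'joint_torque': array([ 2.92215060e-03, -5.26808524e+01, -4.31661057e+01,  7.13389297e-02,
        2.75596924e-02, -3.07693472e-04]), 'tool_pos': array([0.55677169, 0.02583145, 0.03307661]), 'tool_rot': array([ 3.14086692e+00, -6.89915945e-06,  1.54681511e+00]), 'wrist_force': array([ 0.73153354, -0.11611064,  0.06567845]), 'torque': array([-0.03600439, -0.08988757,  0.02499197]), 'finger_gap': 0.3199191844222308}
```

View pics/w2.png

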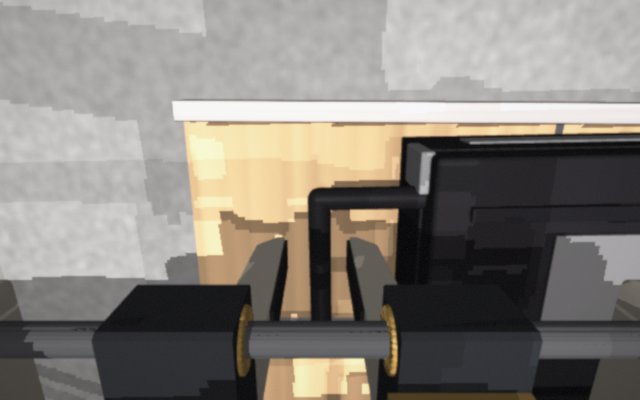

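Both fingers straddle the bar (column ~320), so I'll close on it.

Request:
arm_command(motion=[[0, 0, 0, 0, 0, 0], [0, 0, 0, 0, 0, 0], [0, 0, 0, 0, 0, 0], [0, 0, 0, 0, 0, 0], [0, 0, 0, 0, 0, 0], [0, 0, 0, 0, 0, 0], [0, 0, 0, 0, 0, 0], [0, 0, 0, 0, 0, 0], [0, 0, 0, 0, 0, 0], [0, 0, 0, 0, 0, 0]], gripper=1.0, grip_force=15)

```text
time: 5.25
tool_pos: [0.5566, 0.0258, 0.0328]
tool_rot: [3.141, 0.0, 1.547]
wrist_force: [1.8, -0.2, 2.1]
finger_gap: 0.1
```

```bash
cat >> h.py <<'E'
def forces(n=6):
    W=[]
    for _ in range(n):
        arm.grab_frame("wrist");W.append(np.r_[arm.get_obs()["wrist_force"],arm.get_obs()["torque"]])
    W=np.array(W);return W.mean(0).round(2),W.std(0).round(2)
E
python3 - <<'E'
from h import *
print(forces());o=arm.get_obs();print(o["time"],o["tool_pos"],o["tool_rot"],o["finger_gap"])
E
```

```text
(array([ 2.95,  0.06,  2.48, -0.01, -0.54,  0.05]), array([0.49, 0.34, 0.11, 0.04, 0.03, 0.02]))
5.55 [0.55649205 0.0258176  0.03265944] [ 3.14140540e+00 -1.51726830e-05  1.54675717e+00] 0.09917758799400933
```

Request:
arm_command(motion=[[0.3, 0, 2.5, 0, 0.013, 0], [0.7, 0, 5, 0, 0.026, 0], [1.2, 0, 7.5, 0, 0.039, 0], [1.6, 0, 10, 0, 0.051, 0], [2.1, 0, 12.5, 0, 0.064, 0], [2.6, 0, 15, 0, 0.077, 0], [2.6, 0, 15, 0, 0.077, 0], [2.6, 0, 15, 0, 0.077, 0], [2.6, 0, 15, 0, 0.077, 0], [2.6, 0, 15, 0, 0.077, 0]])

```text
time: 6.8
tool_pos: [0.5591, 0.0258, 0.0477]
tool_rot: [-3.065, 0.002, 1.547]
wrist_force: [0.6, 0.3, -0.1]
finger_gap: 0.1
```

```bash
python3 - <<'E'
from h import *
print(forces(10));o=arm.get_obs();print(o["time"],o["tool_pos"],o["tool_rot"],o["finger_gap"])
f=arm.grab_frame("side")["frame"];cv2.imwrite("pics/side2.png",cv2.resize(f[100:260,180:400],None,fx=3.5,fy=3.5))
E
```

```text
(array([ 1.03,  0.36, -1.84,  0.01, -0.29,  0.03]), array([0.45, 0.39, 0.59, 0.03, 0.02, 0.02]))
7.3 [0.55902577 0.02583517 0.04766718] [-3.06467137e+00  1.82691220e-03  1.54684293e+00] 0.103087028480191
```

View pics/side2.png

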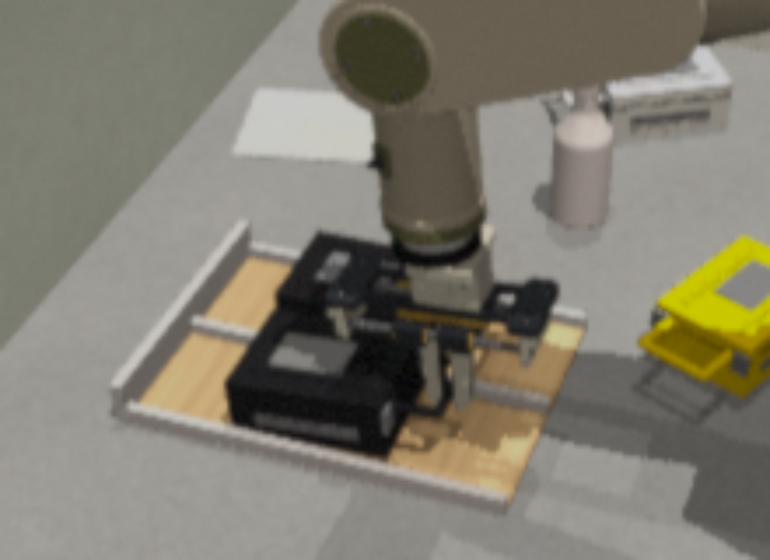

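```bash
python3 - <<'E'
from h import *
for _ in range(3): print(forces(4))
E
```

```text
(array([ 1.03,  0.51, -1.08,  0.01, -0.29, -0.02]), array([0.38, 0.35, 0.46, 0.02, 0.02, 0.03]))
(array([ 1.09,  0.14, -1.04, -0.  , -0.28,  0.06]), array([0.29, 0.2 , 0.28, 0.02, 0.02, 0.06]))
(array([ 1.19,  0.03, -1.5 , -0.  , -0.29,  0.03]), array([0.12, 0.63, 0.53, 0.02, 0.02, 0.05]))
```

Fz is about -1.3 N with some residual wrist moment. I'll tilt the hand slightly each way about the bar to average out the pinch friction.

Request:
arm_command(motion=[[-0.4, 0, 0, 0, 0.02, 0], [-0.8, 0, 0, 0, 0.04, 0], [-0.8, 0, 0, 0, 0.04, 0], [-0.8, 0, 0, 0, 0.04, 0], [-0.8, 0, 0, 0, 0.04, 0], [-0.8, 0, 0, 0, 0.04, 0], [-0.8, 0, 0, 0, 0.04, 0], [-0.8, 0, 0, 0, 0.04, 0], [-0.8, 0, 0, 0, 0.04, 0], [-0.8, 0, 0, 0, 0.04, 0]])

```text
time: 9.2
tool_pos: [0.5582, 0.0258, 0.0477]
tool_rot: [-3.025, 0.003, 1.547]
wrist_force: [0.0, 0.4, -0.7]
finger_gap: 0.098
```

```bash
python3 - <<'E'
from h import *
print(forces(10))
E
```

```text
(array([-0.01,  0.31, -0.63, -0.02, -0.19,  0.03]), array([0.51, 0.61, 0.52, 0.03, 0.03, 0.03]))
```

Request:
arm_command(motion=[[0.4, 0, 0, 0, -0.02, 0], [0.8, 0, 0, 0, -0.04, 0], [1.2, 0, 0, 0, -0.06, 0], [1.6, 0, 0, 0, -0.08, 0], [1.6, 0, 0, 0, -0.08, 0], [1.6, 0, 0, 0, -0.08, 0], [1.6, 0, 0, 0, -0.08, 0], [1.6, 0, 0, 0, -0.08, 0], [1.6, 0, 0, 0, -0.08, 0], [1.6, 0, 0, 0, -0.08, 0]])

```text
time: 10.95
tool_pos: [0.5598, 0.0258, 0.0476]
tool_rot: [-3.104, 0.001, 1.547]
wrist_force: [-0.9, 0.3, -1.4]
finger_gap: 0.102
```

```bash
python3 - <<'E'
from h import *
print(forces(10));print(arm.get_obs()["time"])
E
```

```text
(array([-1.17,  0.13, -1.15,  0.  ,  0.16,  0.04]), array([0.75, 0.59, 0.45, 0.03, 0.03, 0.03]))
11.45
```

Both tilts average about 1 N, so the left case is empty. I'll set it down and pull it forward about 92 mm.

Request:
arm_command(motion=[[-0.6, 0, -2.5, 0, -0.006, 0], [-1.2, 0, -5, 0, -0.012, 0], [-1.8, 0, -7.5, 0, -0.018, 0], [-2.4, 0, -10, 0, -0.025, 0], [-3, 0, -12.5, 0, -0.031, 0], [-3.4, 0, -14, 0, -0.037, 0], [-3.4, 0, -14.5, 0, -0.037, 0], [-6, 0, -14.5, 0, -0.037, 0], [-12, 0.2, -14.5, 0, -0.037, 0], [-19, 0.4, -14.5, 0, -0.037, 0]])

```text
time: 12.7
tool_pos: [0.5404, 0.0262, 0.0332]
tool_rot: [3.142, 0.0, 1.547]
wrist_force: [1.3, 0.6, -0.9]
finger_gap: 0.102
```

Request:
arm_command(motion=[[-9, 0.3, 0, 0, 0, 0], [-18, 0.5, 0, 0, 0, 0], [-27, 0.8, 0, 0, 0, 0], [-36, 1.1, 0, 0, 0, 0], [-45, 1.4, 0, 0, 0, 0], [-54, 1.6, 0, 0, 0, 0], [-63, 1.9, 0, 0, 0, 0], [-70, 2.1, 0, 0, 0, 0], [-75, 2.3, 0, 0, 0, 0], [-76, 2.3, 0, 0, 0, 0]])

```text
time: 13.95
tool_pos: [0.4646, 0.0285, 0.0332]
tool_rot: [3.141, 0.0, 1.547]
wrist_force: [0.9, -0.8, -0.9]
finger_gap: 0.097
```

```bash
python3 - <<'E'
from h import *
o=arm.get_obs();print(o)
for n in("side","scene"):
    f=arm.grab_frame(n)["frame"];cv2.imwrite("pics/%s3.png"%n,cv2.resize(f[150:290,200:400] if n=="scene" else f[100:260,180:400],None,fx=3.5,fy=3.5))
E
```

```text
{'time': 13.95, 'joints': array([-4.88709358e-02, -5.70000804e-02,  2.03551568e+00, -7.40004423e-06,
        1.16296771e+00, -2.48957019e-02]), 'qd': array([ 0.00043317, -0.01360891,  0.0076689 , -0.00042838, -0.00163581,
       -0.00025845]), 'joint_torque': array([ 6.96230982e-02, -4.06434560e+01, -4.29881001e+01,  5.79687534e-02,
        4.70870622e-01,  1.68493159e-03]), 'tool_pos': array([0.46457368, 0.02853639, 0.03316078]), 'tool_rot': array([3.14148352e+00, 9.51302554e-06, 1.54682403e+00]), 'wrist_force': array([ 0.88270955, -0.75983642, -0.9186819 ]), 'torque': array([-0.04741089, -0.24049795,  0.04745656]), 'finger_gap': 0.09697284307841987}
```

View pics/side3.png

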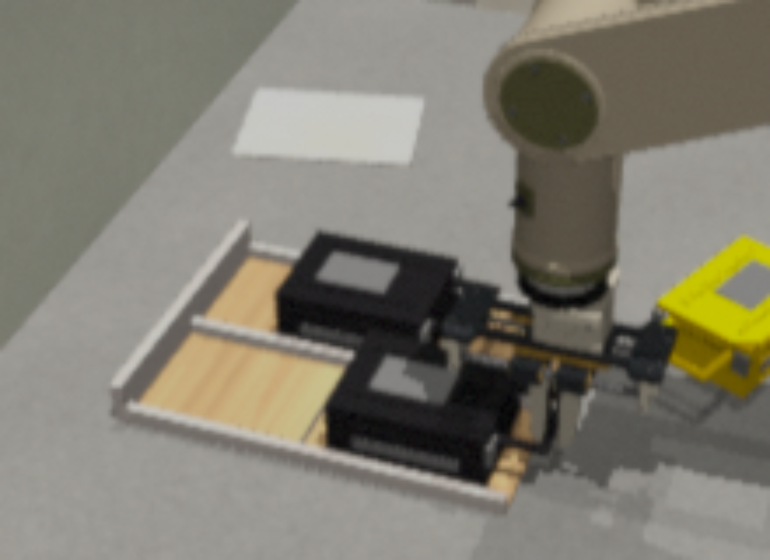

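View pics/scene3.png

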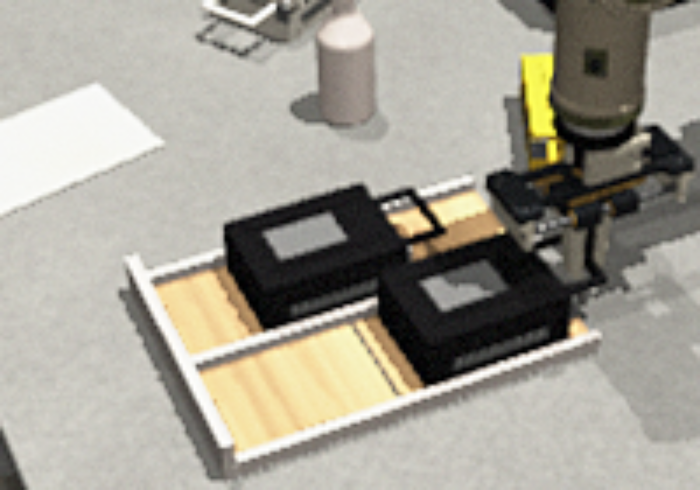

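The left case's far edge is ahead of the dark line, and the low drag agrees with empty. I'll release it, rise and go to the right handle.

Request:
arm_command(motion=[[0, 0, 0, 0, 0, 0], [0, 0, 0, 0, 0, 0], [0, 0, 0, 0, 0, 0], [0, 0, 0, 0, 0, 0], [0, 0, 6, 0, 0, 0], [0, 0, 20, 0, 0, 0], [0, 0, 40, 0, 0, 0], [0, 0, 65, 0, 0, 0], [20, -20, 85, 0, 0, 0], [50, -60, 88, 0, 0, 0]], gripper=0.68)

```text
time: 15.3
tool_pos: [0.517, -0.0313, 0.1248]
tool_rot: [3.137, 0.0, 1.549]
wrist_force: [0.5, 0.4, 0.4]
finger_gap: 0.323
```

Request:
arm_command(motion=[[20, -30, 0, 0, 0, 0], [40, -60, 0, 0, 0, 0], [52, -73, 0, 0, 0, 0], [52, -73, 0, 0, 0, 0], [52, -73, 0, 0, 0, 0], [52, -73, 0, 0, 0, 0], [52, -73, 0, 0, 0, 0], [52, -73, 0, 0, 0, 0], [52, -73, 0, 0, 0, 0], [52, -73, 0, 0, 0, 0]])

```text
time: 16.55
tool_pos: [0.5667, -0.1044, 0.1211]
tool_rot: [-3.141, 0.0, 1.547]
wrist_force: [-0.1, 0.2, 0.1]
finger_gap: 0.32
```

```bash
python3 - <<'E'
from h import *
import pickle
o=arm.get_obs();print(o["tool_pos"],o["tool_rot"],o["wrist_force"],o["time"])
f=arm.grab_frame("wrist");cv2.imwrite("pics/w4.png",f["frame"]);f["obs"]=o;pickle.dump(f,open("w4.pkl","wb"))
E
```

```text
[ 0.56673772 -0.10444862  0.12109701] [-3.14146625e+00  6.54504605e-06  1.54682354e+00] [-0.08040357  0.17588237  0.13876767] 16.55
```

View pics/w4.png

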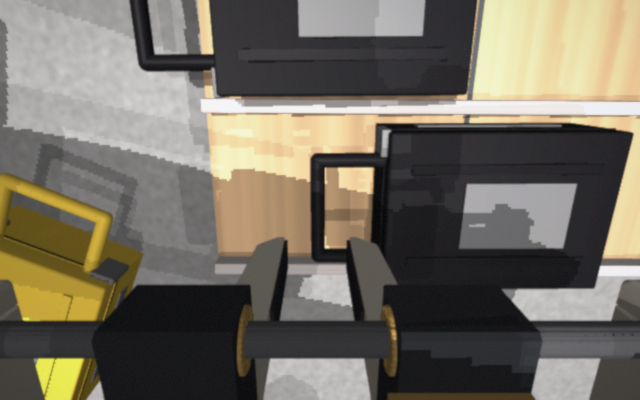

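The right bar is at column ~317, rows 157–258, the same relation to the fingers as before, so I'll descend the same way.

Request:
arm_command(motion=[[-1, 0, -14, 0, 0, 0], [-2, 0, -28, 0, 0, 0], [-2, 0, -42, 0, 0, 0], [-2, 0, -56, 0, 0, 0], [-2, 0, -70, 0, 0, 0], [-2, 0, -82, 0, 0, 0], [-2, 0, -88, 0, 0, 0], [-2, 0, -88, 0, 0, 0], [-2, 0, -88, 0, 0, 0], [-2, 0, -88, 0, 0, 0]])

```text
time: 17.85
tool_pos: [0.5653, -0.1046, 0.0338]
tool_rot: [3.14, 0.0, 1.547]
wrist_force: [0.8, 0.9, -0.9]
finger_gap: 0.32
```

```bash
python3 - <<'E'
from h import *
o=arm.get_obs();print(o["tool_pos"],o["tool_rot"])
f=arm.grab_frame("wrist");cv2.imwrite("pics/w5.png",f["frame"])
print(forces(5))
E
```

```text
[ 0.56532975 -0.10463272  0.03381838] [3.14043862e+00 2.80840202e-04 1.54672071e+00]
(array([-0.03, -0.22,  0.01, -0.06, -0.09,  0.01]), array([0.86, 0.5 , 0.34, 0.03, 0.02, 0.04]))
```

View pics/w5.png

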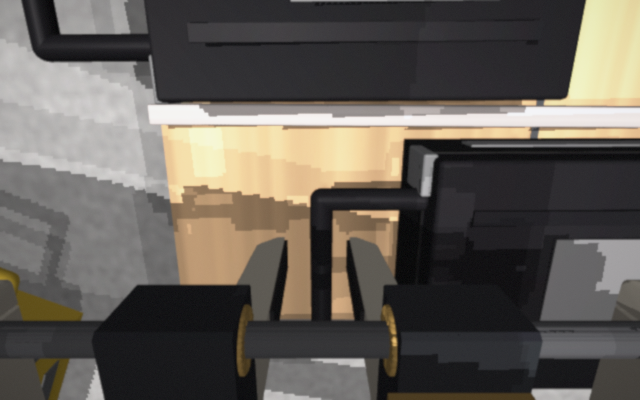

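The fingers straddle the right bar (column ~321). Free baseline force is about 0 N and My about -0.09 Nm. I'll close, then lift with the matching tilt.

Request:
arm_command(motion=[[0, 0, 0, 0, 0, 0], [0, 0, 0, 0, 0, 0], [0, 0, 0, 0, 0, 0], [0, 0, 0, 0, 0, 0], [0, 0, 0, 0, 0, 0], [0, 0, 0, 0, 0, 0], [0, 0, 0, 0, 0, 0], [0, 0, 0, 0, 0, 0], [0, 0, 0, 0, 0, 0], [0, 0, 0, 0, 0, 0]], gripper=1.0, grip_force=15)

```text
time: 19.4
tool_pos: [0.5649, -0.1045, 0.0332]
tool_rot: [3.141, 0.0, 1.547]
wrist_force: [4.8, 0.5, -1.7]
finger_gap: 0.103
```

Request:
arm_command(motion=[[0.3, 0, 2.5, 0, 0.013, 0], [0.7, 0, 5, 0, 0.026, 0], [1.2, 0, 7.5, 0, 0.039, 0], [1.6, 0, 10, 0, 0.051, 0], [2.1, 0, 12.5, 0, 0.064, 0], [2.6, 0, 15, 0, 0.077, 0], [2.6, 0, 15, 0, 0.077, 0], [2.6, 0, 15, 0, 0.077, 0], [2.6, 0, 15, 0, 0.077, 0], [2.6, 0, 15, 0, 0.077, 0]])

```text
time: 20.65
tool_pos: [0.5675, -0.1045, 0.0482]
tool_rot: [-3.065, 0.002, 1.547]
wrist_force: [-2.3, 0.0, -2.4]
finger_gap: 0.102
```

```bash
python3 - <<'E'
from h import *
print(forces(8));print(forces(8));o=arm.get_obs();print(o["time"],o["tool_pos"],o["tool_rot"],o["finger_gap"])
f=arm.grab_frame("side")["frame"];cv2.imwrite("pics/side5.png",cv2.resize(f[100:260,180:400],None,fx=3.5,fy=3.5))
E
```

```text
(array([-1.44,  0.17, -3.04, -0.05,  0.16,  0.01]), array([0.46, 0.44, 0.56, 0.03, 0.03, 0.03]))
(array([-1.12,  0.07, -3.58, -0.03,  0.05,  0.01]), array([0.35, 0.32, 0.36, 0.03, 0.02, 0.02]))
21.45 [ 0.56747872 -0.10450966  0.04814379] [-3.06477698e+00  1.89201281e-03  1.54684324e+00] 0.0969836869042519
```

View pics/side5.png

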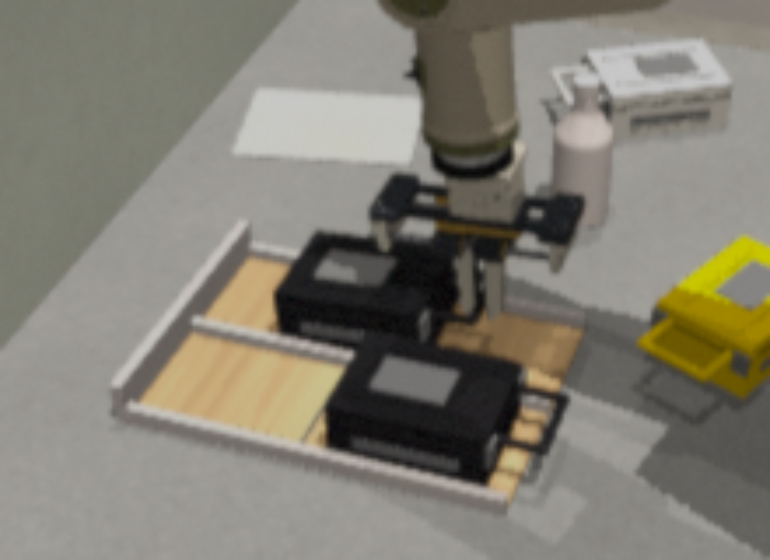

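The right handle takes about 3.3 N, which means full; the slide drag will cross-check that. I'll set it down and push it back.

Request:
arm_command(motion=[[-0.5, 0, -2.5, 0, -0.013, 0], [-1, 0, -5, 0, -0.026, 0], [-1.4, 0, -7.5, 0, -0.039, 0], [-1.9, 0, -10, 0, -0.051, 0], [-2.3, 0, -12.5, 0, -0.064, 0], [-2.6, 0, -14, 0, -0.074, 0], [-2.6, 0, -14.8, 0, -0.077, 0], [-1, 0, -14.8, 0, -0.077, 0], [3, -0.2, -14.8, 0, -0.077, 0], [8, -0.3, -14.8, 0, -0.077, 0]])

```text
time: 22.75
tool_pos: [0.5743, -0.1048, 0.0332]
tool_rot: [-3.139, -0.0, 1.547]
wrist_force: [-6.1, 0.3, 1.5]
finger_gap: 0.101
```

Request:
arm_command(motion=[[6, -0.2, 0, 0, 0, 0], [12, -0.4, 0, 0, 0, 0], [18, -0.5, 0, 0, 0, 0], [24, -0.7, 0, 0, 0, 0], [30, -0.9, 0, 0, 0, 0], [36, -1.1, 0, 0, 0, 0], [42, -1.3, 0, 0, 0, 0], [48, -1.4, 0, 0, 0, 0], [54, -1.6, 0, 0, 0, 0], [58, -1.7, 0, 0, 0, 0]])

```text
time: 24.0
tool_pos: [0.6325, -0.1065, 0.0332]
tool_rot: [-3.139, -0.0, 1.547]
wrist_force: [-6.8, -0.3, 2.6]
finger_gap: 0.1
```

```bash
python3 - <<'E'
from h import *
o=arm.get_obs();print(o["time"],o["tool_pos"],o["tool_rot"],o["wrist_force"],o["torque"])
import pickle
for n in("side","scene"):
    f=arm.grab_frame(n);pickle.dump(f,open(n+"6.pkl","wb"));f=f["frame"];cv2.imwrite("pics/%s6.png"%n,cv2.resize(f[180:290,220:380] if n=="scene" else f[150:250,200:360],None,fx=5,fy=5))
E
```

```text
24.0 [ 0.63246242 -0.10652943  0.0332261 ] [-3.13869166e+00 -2.96780159e-05  1.54683641e+00] [-6.83275298 -0.2855269   2.58574415] [ 0.04458575  1.09197665 -0.01031786]
```

View pics/scene6.png

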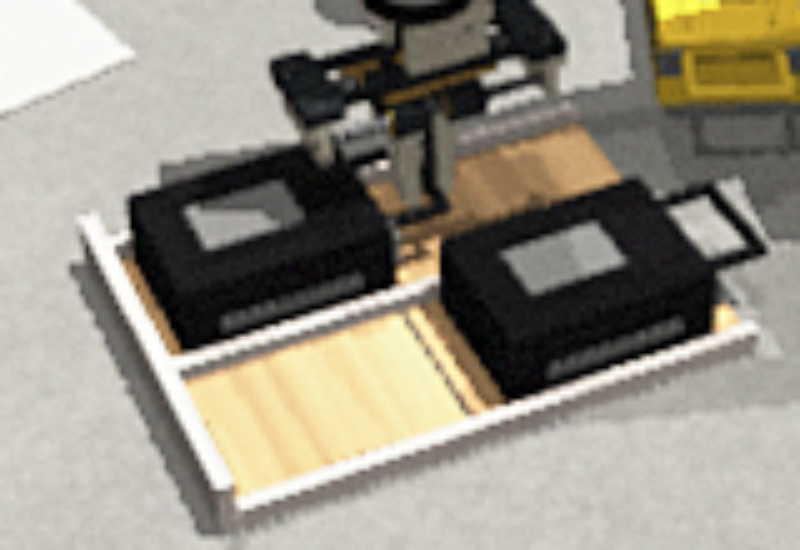

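View pics/side6.png

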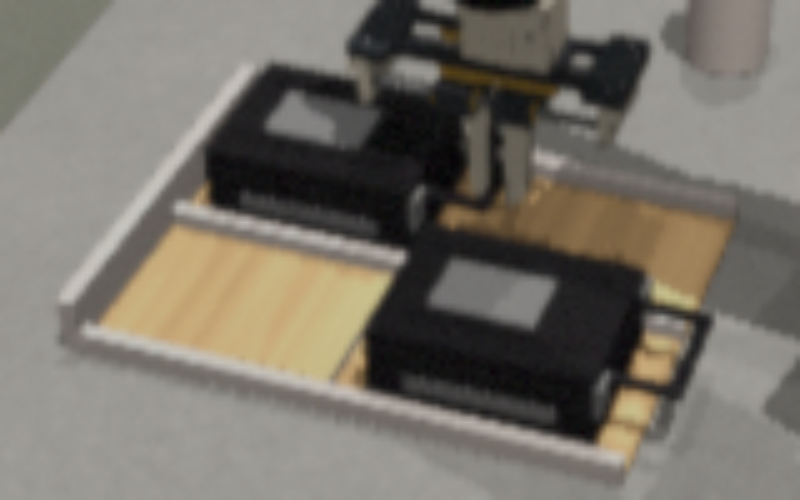

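Drag is about 6.5 N, so the case is full. About 18 mm remains, so I'll go slowly.

Request:
arm_command(motion=[[2, 0, 0, 0, 0, 0], [4, -0.1, 0, 0, 0, 0], [6, -0.2, 0, 0, 0, 0], [8, -0.2, 0, 0, 0, 0], [9.5, -0.3, 0, 0, 0, 0], [11, -0.3, 0, 0, 0, 0], [12, -0.4, 0, 0, 0, 0], [13, -0.4, 0, 0, 0, 0], [13.5, -0.4, 0, 0, 0, 0], [14, -0.4, 0, 0, 0, 0]])

```text
time: 25.35
tool_pos: [0.6464, -0.1069, 0.0332]
tool_rot: [-3.139, -0.0, 1.547]
wrist_force: [-6.2, 0.0, 1.4]
finger_gap: 0.101
```

Request:
arm_command(motion=[[0.3, 0, 0, 0, 0, 0], [0.6, 0, 0, 0, 0, 0], [0.9, 0, 0, 0, 0, 0], [1.2, 0, 0, 0, 0, 0], [1.5, 0, 0, 0, 0, 0], [1.8, 0, 0, 0, 0, 0], [2, 0, 0, 0, 0, 0], [2.2, 0, 0, 0, 0, 0], [2.4, 0, 0, 0, 0, 0], [2.5, 0, 0, 0, 0, 0]])

```text
time: 26.6
tool_pos: [0.6489, -0.1069, 0.0332]
tool_rot: [-3.139, -0.0, 1.547]
wrist_force: [-6.3, 0.5, 2.2]
finger_gap: 0.102
```

Request:
arm_command(motion=[[0.3, 0, 0, 0, 0, 0], [0.6, 0, 0, 0, 0, 0], [0.9, 0, 0, 0, 0, 0], [1.2, 0, 0, 0, 0, 0], [1.5, 0, 0, 0, 0, 0], [1.8, 0, 0, 0, 0, 0], [2, 0, 0, 0, 0, 0], [2.2, 0, 0, 0, 0, 0], [2.4, 0, 0, 0, 0, 0], [2.5, 0, 0, 0, 0, 0]])

```text
time: 27.85
tool_pos: [0.6514, -0.1069, 0.0332]
tool_rot: [-3.139, -0.0, 1.547]
wrist_force: [-6.3, -0.3, 1.4]
finger_gap: 0.098
```

```bash
python3 - <<'E'
from h import *
o=arm.get_obs();print(o["time"],o["tool_pos"],o["wrist_force"])
f=arm.grab_frame("side")["frame"];cv2.imwrite("pics/side7.png",cv2.resize(f[155:215,205:305],None,fx=8,fy=8,interpolation=cv2.INTER_CUBIC))
E
```

```text
27.85 [ 0.65138452 -0.10693736  0.03322244] [-6.33643287 -0.32207312  1.37577214]
```

View pics/side7.png

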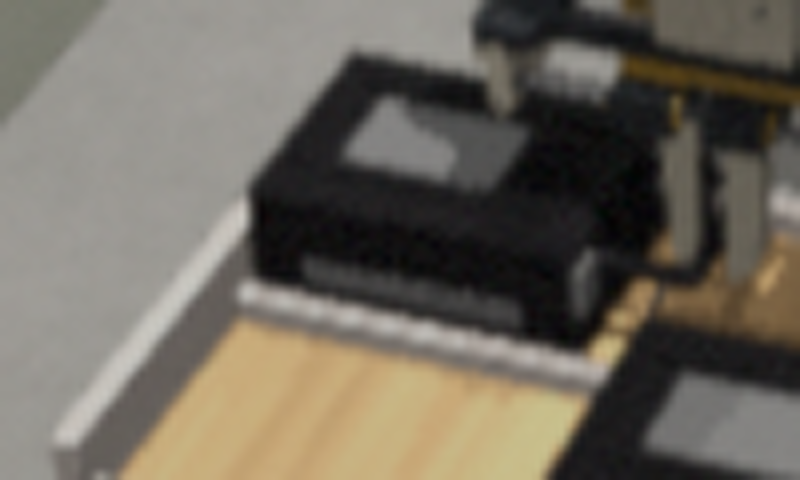

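No stop contact yet: drag is a steady 6.3 N and the case's rear is right beside the stop. I'll keep creeping.

Request:
arm_command(motion=[[0.3, 0, 0, 0, 0, 0], [0.6, 0, 0, 0, 0, 0], [0.9, 0, 0, 0, 0, 0], [1.2, 0, 0, 0, 0, 0], [1.5, 0, 0, 0, 0, 0], [1.8, 0, 0, 0, 0, 0], [2, 0, 0, 0, 0, 0], [2.2, 0, 0, 0, 0, 0], [2.4, 0, 0, 0, 0, 0], [2.5, 0, 0, 0, 0, 0]])

```text
time: 29.15
tool_pos: [0.6516, -0.1069, 0.0332]
tool_rot: [-3.134, -0.0, 1.547]
wrist_force: [-19.2, 0.7, 10.7]
finger_gap: 0.103
```

Contact: 19 N total (about 13 N on the stop) and no further advance. I'll relax the push, open and rise.

Request:
arm_command(motion=[[-0.7, 0, 0, 0, 0, 0], [-1.4, 0, 0, 0, 0, 0], [-2, 0, 0, 0, 0, 0], [-2.2, 0, 0, 0, 0, 0], [-2.2, 0, 0, 0, 0, 0], [-2.2, 0, 0, 0, 0, 0], [-2.2, 0, 0, 0, 0, 0], [-2.2, 0, 0, 0, 0, 0], [-2.2, 0, 0, 0, 0, 0], [-2.2, 0, 0, 0, 0, 0]])

```text
time: 30.4
tool_pos: [0.6516, -0.1069, 0.0333]
tool_rot: [-3.139, -0.0, 1.547]
wrist_force: [-6.0, 0.0, 2.8]
finger_gap: 0.102
```

Request:
arm_command(motion=[[0, 0, 0, 0, 0, 0], [0, 0, 0, 0, 0, 0], [0, 0, 0, 0, 0, 0], [0, 0, 0, 0, 0, 0], [0, 0, 4, 0, 0, 0], [0, 0, 15, 0, 0, 0], [0, 0, 30, 0, 0, 0], [0, 0, 50, 0, 0, 0], [0, 0, 75, 0, 0, 0], [0, 0, 100, 0, 0, 0]], gripper=0.68)

```text
time: 31.65
tool_pos: [0.6531, -0.107, 0.1359]
tool_rot: [3.14, 0.0, 1.547]
wrist_force: [-0.2, -0.7, 0.6]
finger_gap: 0.321
```

Request:
arm_command(motion=[[-20, -10, 30, 0, 0, 0], [-50, -30, 50, 0, 0, 0], [-90, -30, 80, 0, 0, 0], [-130, -30, 110, 0, 0, 0], [-170, -30, 140, 0, 0, 0], [-210, -30, 160, 0, 0, 0], [-240, -30, 170, 0, 0, 0], [-250, -30, 170, 0, 0, 0], [-250, -30, 170, 0, 0, 0], [-250, -30, 170, 0, 0, 0]])

```text
time: 32.9
tool_pos: [0.4031, -0.1368, 0.3029]
tool_rot: [-3.141, -0.0, 1.547]
wrist_force: [0.4, -0.1, -0.1]
finger_gap: 0.319
```

```bash
python3 - <<'E'
from h import *
import pickle
o=arm.get_obs();print(o["time"],o["tool_pos"],o["tool_rot"],o["wrist_force"])
for n in("side","scene"):
    f=arm.grab_frame(n);pickle.dump(f,open(n+"8.pkl","wb"));f=f["frame"];cv2.imwrite("pics/%s8.png"%n,cv2.resize(f[180:290,220:380] if n=="scene" else f[150:250,200:360],None,fx=5,fy=5,interpolation=cv2.INTER_CUBIC))
E
```

```text
32.9 [ 0.40312695 -0.13677148  0.3028564 ] [-3.14101154e+00 -4.33490630e-04  1.54699225e+00] [ 0.38176496 -0.11624011 -0.06734132]
```

View pics/scene8.png

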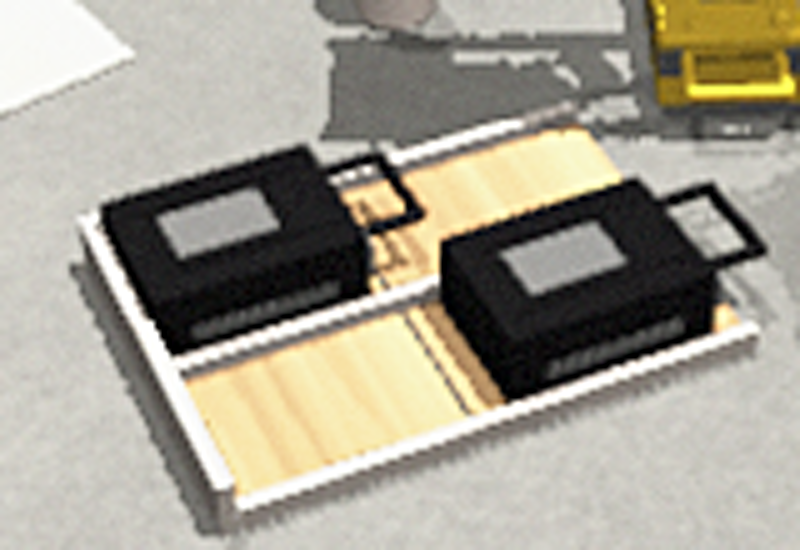

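View pics/side8.png

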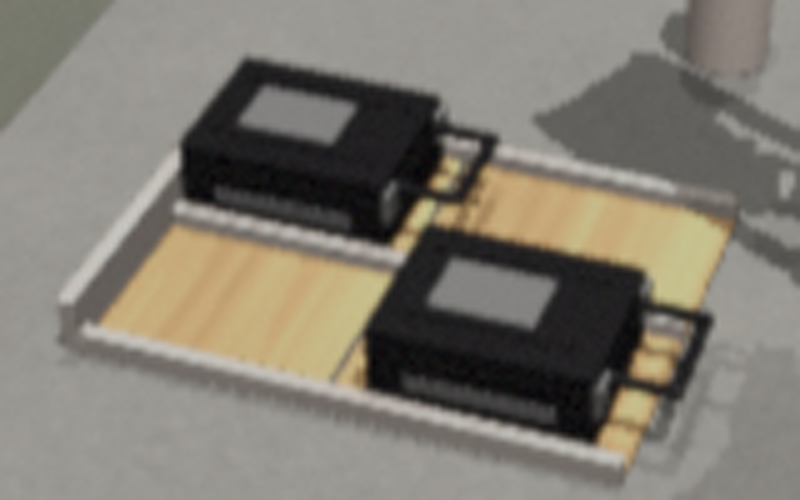

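The right case is flush with the stop. The left case's far edge (scene crop corner ~(508,402)) is ahead of the line (end ~(468,412)), and I'll put a number on that.

```bash
python3 - <<'E'
from h import *
import pickle
S=pickle.load(open("scene8.pkl","rb"));D=pickle.load(open("side8.pkl","rb"))
for n,f,o,pts in(("scene",S,(220,180),((508,400),(468,412),(408,308))),("side",D,(200,150),((370,385),(333,380),(390,280)))):
    for u,v in pts: print(n,(u,v),np.round(plane(f,o[0]+u/5-.4,o[1]+v/5-.4,.006)[:2]*1000))
E
```

```text
scene (508, 400) [659.  72.]
scene (468, 412) [686.  70.]
scene (408, 308) [678. -36.]
side (370, 385) [662.  70.]
side (333, 380) [686.  73.]
side (390, 280) [685. -29.]
```

The left far edge is about 25 mm ahead of the line, inside the 0–50 mm window. I'll hand in.

```bash
python3 -c "
from bench import arm
print(arm.hand_in())"
```

```text
the job is handed in; nothing more can be done
None
```

I weighed both cases, moved each to its place and handed the job in at about 33 s of the 56 s allowed; it gave no verdict.

- **Left case, empty:** it took about 1 N at the handle, averaged over small hand tilts because single readings were noisy (0.6 to 1.8 N). The drag when pulled was also only about 1 N. I pulled it forward, and both views put its far edge about 25 mm ahead of the line, inside the 0–50 mm window.
- **Right case, full:** it took about 3.3 N at the handle, with a drag of about 6.3 N. I did not repeat the tilt averaging here, since the drag agreed. I pushed it slowly until it touched the rear stop, about 13 N on the stop by my estimate, then relaxed the push. The last pictures show it flush with the stop.

In the last pictures both cases looked flat in their lanes and the arm was well clear of them. I never moved near the spray, charger or screwdriver, but I did not measure their positions again at the end. None of the checks I made failed.

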